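Tip the labelled carton and push it home

TASK

Of the two cartons standing on end, tip over the one with the white and green label so that it lies flat with its label on top, then push it up to the yellow stop so that its end is flush against it. Only push it, never pick it up, and leave the plain carton and everything else on the bench where it stands.

Things in the scene. Friction and masses are not known exactly. Their poses are not given: they have to be found in the camera images.
- carton: Labelled cardboard carton on end: 85 mm wide (its y), 55 mm deep (x), 150 mm tall (z, to its top end); rigid, loose, 0.25 to 0.5 kg. Origin: centre of the end it stands on. The white label with a green band is on the broad face on its -x side, folding over onto the top end; it faces the robot within 25 degrees at the start. Lying label up, its x points down and it is 55 mm high.
- carton_center (a point): Centre of the labelled carton: 75 mm along its z from its origin; 75 mm high when it stands, 27 mm when it lies label up. Same axes. Pushed on the label well above half height, it tips over its far bottom edge and falls by itself once it leans more than 20 degrees; its origin is then the centre of the end nearest the robot.
- carton_top (a point): Centre of the labelled carton's top end, 150 mm along its z axis from its origin; this end must meet the stop. Same axes as the carton. If it arrives at the stop askew it tends to jam on its corner rather than square itself up; a sideways nudge on its long side near this end turns it.
- plain_carton: A carton of the same size standing on end, with brown tape only and no label; to be left standing. Origin: centre of its underside, z up.
- stop: The yellow steel stop fixed to the bench beyond the cartons: an upright plate 560 mm long (along its y axis) and 45 mm high. Origin: at bench height, mid-length, on the face that looks to the robot. Its x axis is square to that face and points away from the robot, turned up to 6 degrees from world x. The standing cartons are about 0.2 to 0.3 m in front of it.
- red_bin: Red open bin 200 x 150 x 90 mm on the left side of the bench; a bystander. Origin: centre of its underside.
- paint_can: Can with a blue label, 72 mm diameter, 85 mm tall, right side; a bystander. Origin: centre of its underside.
- tape_roll: Roll of brown tape, 100 mm diameter, 48 mm high, lying flat on the right side; a bystander. Origin: centre of its underside.
- hammer: Small hammer lying on the right side near the robot; a bystander. Origin: underside.
- bracket: Grey steel angle bracket 60 x 50 x 60 mm, left side; a bystander. Origin: centre of its underside.
Things that resemble listed ones, but are neither listed nor needed, are in the scene too. What is shaped like the plain_carton but purple is not meant.

How it is judged:
By the outcome, as a careful person would: the job done as asked, in the order asked, and still so for the second after the job is handed in, with the robot touching nothing.
It also fails if it takes over 72 s, if anything falls off the work surface, if the arm or the gripper's body presses on something with over 40 N, if the wrist force passes 120 N, or if a joint passes its speed limit or range.

ROBOT

A 7-joint arm with a two-finger parallel gripper is mounted at the origin on the work surface. World frame = base frame: x ahead of the robot, y to its left, z up, the work surface at z = 0. Lengths are in m, angles in rad, forces in N, time in s.
With the tool pointing down it reaches from about 0.425 to 0.875 m from the base axis. Payload 4.7 kg.
Tool frame: the origin (TCP) lies at the very end of the fingers, on their centre line; the grasp point (between the pads) lies 19 mm behind it (ctrl.grasp_offset is the distance from the TCP to the grasp point, in m); z points along the fingers, y is the direction in which the jaws open and shut (so a half turn about z gives the same grasp; the last joint's range is limited). The gripper opens to 87 mm and grips with 3 to 60 N. Pads are 19 mm wide; open, the fingers measure 117 mm over their backs; the gripper's body (75 mm by 190 mm) begins 51 mm behind the grasp point.
Start: joints at [1.257, 0.321, -0.07, 1.45, 0.023, 1.371, -0.057], TCP at [0.209, -0.615, 0.223] pointing down, gripper open.
Joint ranges: [-2.86, 2.86], [-0.3, 2.09], [-1.38, 1.24], [0.06, 2.45], [-1.56, 4.7], [0.09, 2.05], [-2.69, 2.69]. Speed limits (rad/s): [2.57, 2.57, 3.14, 3.14, 3.14, 3.14, 3.14].

INTERFACE

Orientations are given as a rotation vector (axis times angle).
In Python, from bench import ctrl gives the robot as it stands.
- The arm moves only by the shell command python3 -m creep 'ROWS' [FORCE]. ROWS is JSON, a list that holds one entry, the list of rows, each a list of 7 numbers: the opening, from 0 (shut) to 1 (fully open), then the shift along the tool's x, y, z in mm, then the turn, a rotation vector about the tool's x, y, z in rad. In form: [[[grip, dx, dy, dz, rx, ry, rz], ...]]. A call has 1 to 5 rows; each row is the pose to reach, as a shift and turn from the pose commanded when the call began, along the tool's axes at that moment; what a row does not reach only later rows make up. A row lasts 1/10 s, in which the tool goes at most 50 mm and 8.59 degrees, less where a joint would pass 70% of its speed; a pose out of reach is approached as far as the arm can. A call with a gripper value outside its range is refused whole. The fingers move at their own pace and stop on an object; FORCE is the grip in N (left out, the last holds). Time passes only in rows, so rows that repeat a pose let the fingers close. It gives the time, the measured TCP pose, the force and the opening at its end, in the units of the state.
- ctrl.get_state(): the state, without advancing time (a new reading comes with each control period).
- ctrl.get_image(name): name is "side" or "top" or "wrist"; returns the picture (384x512x3 uint8, red, green, blue); there is no depth.
- ctrl.camera_params(name): a dict with "K" (3x3 intrinsics, pixels), "pose" (4x4, takes a point from camera to world coordinates). Camera axes: x right, y down, z forward; pixel columns grow to the right and rows downward; lengths in m; the calibration is good to about 2 mm. A picture is of the moment at which its call begins: read the wrist's pose just before it. camera_params takes no time and is no camera call; for the wrist camera it gives the pose at the moment of the call.
- ctrl.close_job(): hands the job in, once; it reports no verdict.
The state is a dict: "time": time; "joint_positions": joint angles; "qd": joint speeds; "joint_torque": joint torques, N m; "position": TCP position; "tool_rot": TCP orientation; "ft_force": force on the tool from outside, world axes, zero at the start; "torque": the same for the moment, N m; "grip_width": opening from 0.0 (shut) to 1.0 (fully open).
Only numpy, scipy, OpenCV 4.12 (cv2) and the standard library are available. Lean on these libraries where they do the work, as an engineer would, in place of code of your own. Each camera call takes 0.05 s, during which the arm holds its last target. There are 200 camera calls.

## Working session

There is one attempt and no reset: what is moved stays moved. The work goes in short steps, Python scripts to look and compute and a shell command to move; the robot and the scene stay as the last step left them, time stands still between calls to the robot, and variables do not carry over. Pictures are saved under pics/ and viewed, about 8 in all and at most 12, crops included, and the job is handed in when it is done.

```bash
ls; mkdir -p pics; python3 - <<'E'
from bench import ctrl
import cv2,numpy as np
np.set_printoptions(precision=4,suppress=True)
s=ctrl.get_state();print(s['position'],s['tool_rot'],s['time'])
a=ctrl.get_image("side");b=ctrl.get_image("top")
cv2.imwrite("pics/side0.png",a[:,:,::-1]);cv2.imwrite("pics/top0.png",b[:,:,::-1])
for n in("side","top"):
  p=ctrl.camera_params(n);print(n,p["K"],p["pose"])
E
```

```text
pics
[ 0.2091 -0.6149  0.2214] [-3.0976 -0.5123  0.0006] 0.0
side [[420.5214   0.     253.8939]
 [  0.     420.5214 201.5168]
 [  0.       0.       1.    ]] [[-0.845  -0.3059  0.4387 -0.1772]
 [-0.5348  0.4943 -0.6853  1.1512]
 [-0.0072 -0.8137 -0.5813  1.0907]
 [ 0.      0.      0.      1.    ]]
top [[420.8064   0.     256.3881]
 [  0.     420.8064 191.7139]
 [  0.       0.       1.    ]] [[-0.0217 -0.9933  0.1133  0.4058]
 [-0.9997  0.0199 -0.0168  0.0277]
 [ 0.0144 -0.1136 -0.9934  1.3903]
 [ 0.      0.      0.      1.    ]]
```

View pics/top0.png

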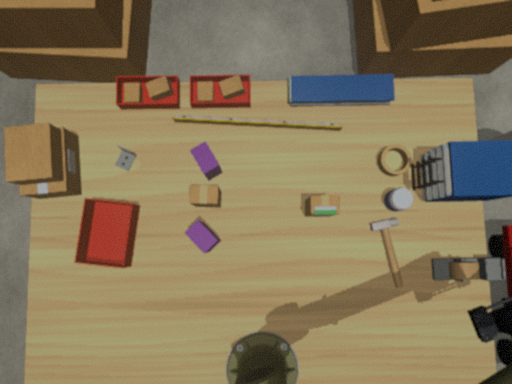

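View pics/side0.png

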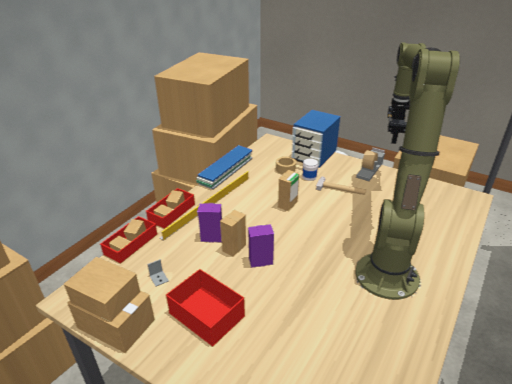

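The top view shows the labelled carton near (323,205), the plain carton near (204,195), purple decoys beside it, and the stop running from (175,119) to (340,127). The side view agrees: the label is on the robot-facing side of the carton at (289,190).

```bash
cat > h.py <<'E'
from bench import ctrl
import cv2,numpy as np
from scipy.spatial.transform import Rotation as R
np.set_printoptions(precision=4,suppress=True)
def cast(n,px,z,p=None):
    p=p or ctrl.camera_params(n);px=np.atleast_2d(np.asarray(px,float))
    d=np.c_[px,np.ones(len(px))]@np.linalg.inv(p["K"]).T@p["pose"][:3,:3].T;o=p["pose"][:3,3]
    return o+d*((z-o[2])/d[:,2])[:,None]
def state():
    s=ctrl.get_state();Rm=R.from_rotvec(s['tool_rot']).as_matrix()
    print('t',s['time'],'pos',s['position'],'\nR',Rm.tolist(),'\nF',s['ft_force'],'g',s['grip_width']);return s,Rm
E
python3 - <<'E'
from h import *
b=cv2.imread("pics/top0.png");hsv=cv2.cvtColor(b,cv2.COLOR_BGR2HSV)
c=b[185:225,300:350];d=b[110:135,165:350]
v=np.zeros((600,800,3),np.uint8)
v[:480,:600]=cv2.resize(c,None,fx=12,fy=12,interpolation=0)
v[490:590,:740]=cv2.resize(d,None,fx=4,fy=4,interpolation=0)
cv2.imwrite("pics/crop0.png",v)
# stop: lower boundary of darker yellow
for x in range(180,336,15): print(x,[(y,hsv[y,x].tolist()) for y in range(114,132)] if x in(180,255) else '')
print(cast("top",[[204,195]],.15), cast("top",[[399,199]],.085),cast("top",[[396,160]],.048))
s,Rm=state()
E
```

```text
180 [(114, [22, 79, 161]), (115, [20, 52, 157]), (116, [17, 47, 159]), (117, [22, 88, 160]), (118, [25, 152, 156]), (119, [25, 186, 125]), (120, [22, 165, 96]), (121, [20, 146, 94]), (122, [17, 113, 131]), (123, [20, 112, 152]), (124, [19, 103, 164]), (125, [19, 100, 169]), (126, [21, 97, 165]), (127, [20, 94, 166]), (128, [20, 98, 167]), (129, [20, 91, 166]), (130, [21, 94, 165]), (131, [21, 91, 166])]
195 
210 
225 
240 
255 [(114, [22, 92, 163]), (115, [23, 90, 165]), (116, [20, 97, 168]), (117, [20, 98, 167]), (118, [18, 83, 165]), (119, [16, 48, 163]), (120, [19, 42, 162]), (121, [24, 89, 163]), (122, [25, 149, 157]), (123, [25, 179, 127]), (124, [23, 171, 97]), (125, [19, 148, 95]), (126, [20, 112, 125]), (127, [21, 100, 153]), (128, [22, 93, 164]), (129, [21, 89, 166]), (130, [21, 97, 169]), (131, [22, 94, 166])]
270 
285 
300 
315 
330 
[[0.5406 0.162  0.15  ]] [[ 0.5228 -0.4404  0.085 ]] [[ 0.6537 -0.4516  0.048 ]]
t 0.1 pos [ 0.2091 -0.6149  0.2216] 
R [[0.9467554719657331, 0.32195293252015594, -0.0006209223898810332], [0.3219535229177883, -0.9467541261691884, 0.0015980182859294829], [-7.337416127487146e-05, -0.00171284070738577, -0.9999985303953921]] 
F [-0.3587 -0.2302 -0.3115] g 0.9979215497939664
```

View pics/crop0.png

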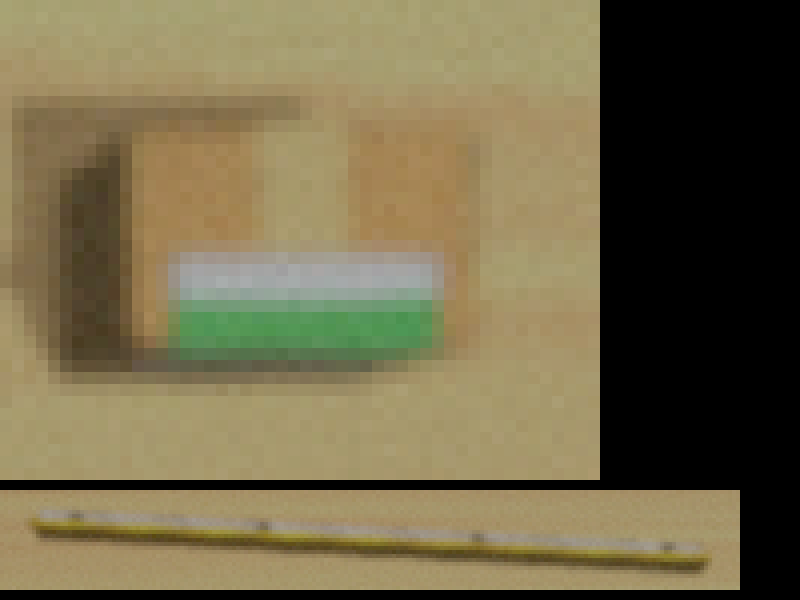

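The crop shows the carton's top end at about columns 311–339, rows 195–214, nearly square to the image, with the label folded onto the near side. The stop's front face is the dark strip below the bright yellow line.

```bash
python3 - <<'E'
from h import *
b=cv2.imread("pics/top0.png");hsv=cv2.cvtColor(b,cv2.COLOR_BGR2HSV).astype(float)
E=[]
for x in range(180,336,2):
    y0=int(119.5+(x-180)*.046); S=hsv[y0-4:y0+7,x,1]; V=hsv[y0-4:y0+7,x,2]
    for i in range(10):
        if S[i]>140 or S[i+1]>140:
            if V[i]>=126>V[i+1]: E.append((x,y0-4+i+(V[i]-126)/(V[i]-V[i+1])));break
E=np.array(E);W=cast("top",E,.045)
f=np.polyfit(W[:,1],W[:,0],1);print(len(E),'stop x=%.4f+%.4f y'%(f[1],f[0]),'res',np.std(W[:,0]-np.polyval(f,W[:,1])),'yaw deg',-np.degrees(np.arctan(f[0])))
print('ends',cast("top",[[174,119],[341,127]],.045))
# label
g=cv2.inRange(hsv.astype(np.uint8),(40,70,60),(85,255,255));n,l,st,ce=cv2.connectedComponentsWithStats(g[185:225,300:350]);
k=1+np.argmax(st[1:,4]);print('green',st[k],ce[k]+[300,185])
w=cv2.minAreaRect(np.argwhere(l==k)[:,::-1].astype(np.float32));print(w)
C=np.array([[310.6,195],[338.6,195],[338.6,213.8],[310.6,214.2]]);P=cast("top",C,.15);print(P,P.mean(0))
a=cv2.imread("pics/side0.png");cv2.imwrite("pics/sc.png",cv2.resize(a[160:220,265:315],None,fx=10,fy=10,interpolation=0))
E
```

```text
78 stop x=0.7865+0.0721 y res 0.0005689316835930294 yaw deg -4.1214163808730016
ends [[ 0.8042  0.2695  0.045 ]
 [ 0.7676 -0.2776  0.045 ]]
green [14 25 22  5 91] [325.0769 212.3407]
((24.5, 27.0), (4.0, 21.0), 90.0)
[[ 0.5342 -0.154   0.15  ]
 [ 0.5326 -0.2374  0.15  ]
 [ 0.4767 -0.2349  0.15  ]
 [ 0.4772 -0.1519  0.15  ]] [ 0.5052 -0.1946  0.15  ]
```

View pics/sc.png

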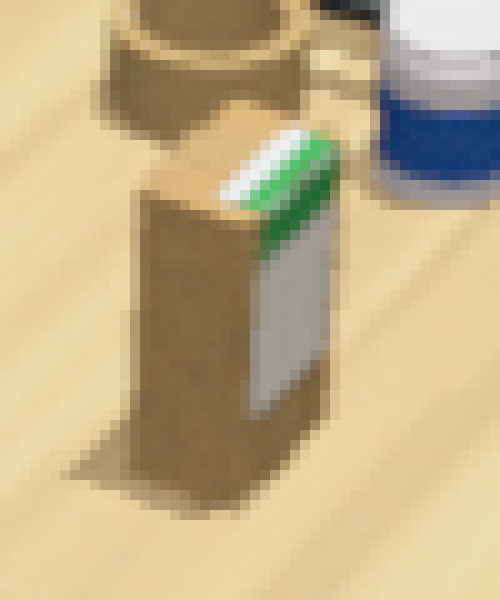

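Measured: carton top end centre (0.505, -0.195), yaw about -1.5°. Stop face: x = 0.7865 + 0.072·y, yaw -4.1°. Sizes and heights match what's given. I'll move to a point in front of the label, turning the tool to -4.1°.

```bash
python3 -m creep '[[[0.6,325,-333,0,0,0,0.4],[0.6,325,-333,0,0,0,0.4],[0.6,325,-333,0,0,0,0.4],[0.6,325,-333,0,0,0,0.4],[0.6,325,-333,0,0,0,0.4]]]' && python3 -c "
from h import *
s,Rm=state();print(Rm.T@(np.array([.415,-.190,.22])-s['position'])*1000)"
```

```text
time: 0.6
position: [0.3174, -0.3876, 0.2222]
tool_rot: [-3.139, 0.114, 0.001]
ft_force: [1.2, 0.5, -0.4]
grip_width: 0.65
t 0.6 pos [ 0.3174 -0.3876  0.2222] 
R [[0.9973821751763311, -0.07230934105431422, -0.0003947617272971398], [-0.07230925714421835, -0.9973822344829114, 0.00022286571265389617], [-0.0004098436064855584, -0.00019373736200914145, -0.9999998972470211]] 
F [ 1.2413  0.512  -0.4184] g 0.6502175120626695
[  83.0628 -204.1699    2.1617]
```

```bash
python3 -m creep '[[[0.6,83,-204,0,0,0,0],[0.6,83,-204,0,0,0,0],[0.6,83,-204,0,0,0,0],[0.6,83,-204,0,0,0,0],[0.6,83,-204,0,0,0,0]]]' && python3 -m creep '[[[0.6,0,0,46,0,0,0],[0.6,0,0,92,0,0,0],[0.6,0,0,92,0,0,0],[0.6,0,0,92,0,0,0]]]'; python3 -c "
from h import *
s,Rm=state();cv2.imwrite('pics/top1.png',cv2.resize(ctrl.get_image('top')[100:260,230:430,::-1],None,fx=4,fy=3.75/1))"
```

```text
time: 1.1
position: [0.4162, -0.187, 0.2226]
tool_rot: [-3.139, 0.103, -0.001]
ft_force: [-0.2, -0.8, 1.0]
grip_width: 0.602
time: 1.5
position: [0.4141, -0.1922, 0.1308]
tool_rot: [-3.139, 0.113, 0.002]
ft_force: [0.9, -1.0, 1.2]
grip_width: 0.6
t 1.5 pos [ 0.4141 -0.1922  0.1308] 
R [[0.9973911678910591, -0.07217538942427229, -0.001253544719255575], [-0.07217424950607465, -0.9973916026587594, 0.0009320161080702752], [-0.0013175436020924098, -0.0008391109851869175, -0.999998779985061]] 
F [ 0.8618 -1.0396  1.2233] g 0.5997755565386995
```

View pics/top1.png

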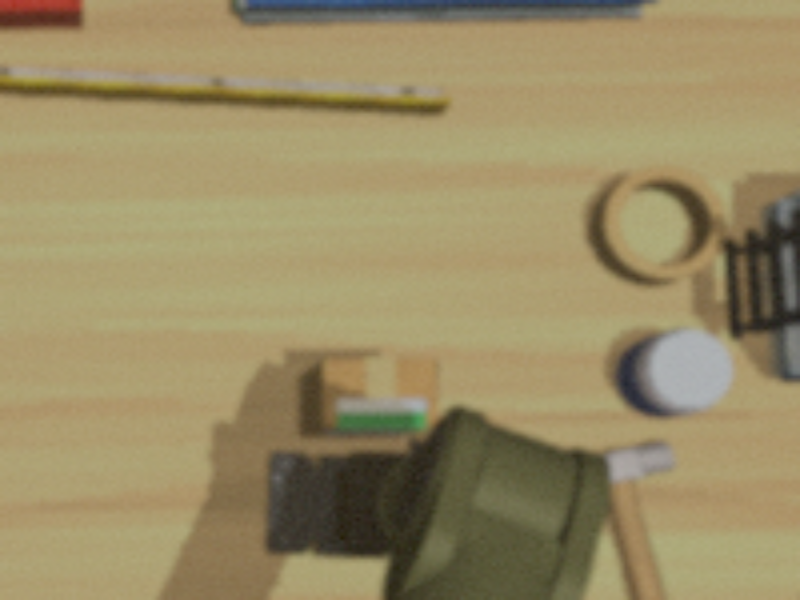

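The gripper is in front of the label, the carton is untouched, and the path to the stop is clear. I'll close in, then push in small rows.

```bash
python3 -m creep '[[[0.6,20,0,2,0,0,0],[0.6,38,0,2,0,0,0],[0.6,48,0,2,0,0,0],[0.6,56,0,2,0,0,0],[0.6,64,0,2,0,0,0]]]' && python3 -m creep '[[[0.6,8,0,0,0,0,0],[0.6,16,0,0,0,0,0],[0.6,24,0,0,0,0,0],[0.6,32,0,0,0,0,0]]]'; python3 -c "
from h import *
cv2.imwrite('pics/side1.png',cv2.resize(ctrl.get_image('side')[130:240,230:360,::-1],None,fx=5,fy=5))"
```

```text
time: 2.05
position: [0.4787, -0.1974, 0.1295]
tool_rot: [3.139, -0.114, 0.001]
ft_force: [-1.6, 0.6, 1.5]
grip_width: 0.597
time: 2.45
position: [0.5109, -0.1993, 0.1285]
tool_rot: [3.139, -0.113, 0.0]
ft_force: [0.9, 0.1, -0.8]
grip_width: 0.601
```

View pics/side1.png

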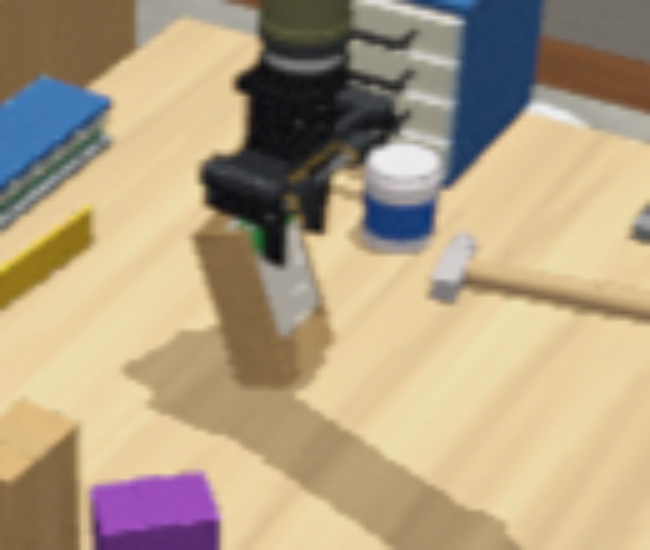

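The side view shows the carton leaning away from the fingers, near the tipping point. I'll push a little further and then stop.

```bash
python3 -m creep '[[[0.6,7,0,0,0,0,0],[0.6,13,0,0,0,0,0],[0.6,18,0,0,0,0,0],[0.6,18,0,0,0,0,0],[0.6,18,0,0,0,0,0]]]' && python3 -m creep '[[[0.6,0,0,0,0,0,0],[0.6,-40,0,0,0,0,0],[0.6,-80,0,0,0,0,0],[0.6,-100,0,0,0,0,0],[0.6,-100,0,0,0,0,0]]]'; python3 -c "
from h import *
b=ctrl.get_image('top')[:,:,::-1];cv2.imwrite('pics/top2full.png',b)
v=np.vstack([cv2.resize(b[110:240,270:370],None,fx=4,fy=4,interpolation=0)]);a=ctrl.get_image('side')[130:234,230:330,::-1]
cv2.imwrite('pics/c2.png',np.hstack([v,cv2.resize(a,(400,520))]));state()"
```

```text
time: 3.0
position: [0.5281, -0.2005, 0.1284]
tool_rot: [-3.14, 0.113, 0.001]
ft_force: [-0.2, 0.4, -0.3]
grip_width: 0.597
time: 3.5
position: [0.4256, -0.1938, 0.1284]
tool_rot: [3.138, -0.117, -0.003]
ft_force: [-0.4, -0.7, 0.1]
grip_width: 0.602
t 3.6 pos [ 0.429  -0.1937  0.1291] 
R [[0.9973537046568792, -0.07268379667057295, 0.0016289594069613883], [-0.07268180245688718, -0.9973543947106764, -0.0012517759058661348], [0.0017156336487573341, 0.0011300676312887546, -0.9999978897719395]] 
F [0.2442 0.2353 0.1071] g 0.5998244074259962
```

View pics/c2.png

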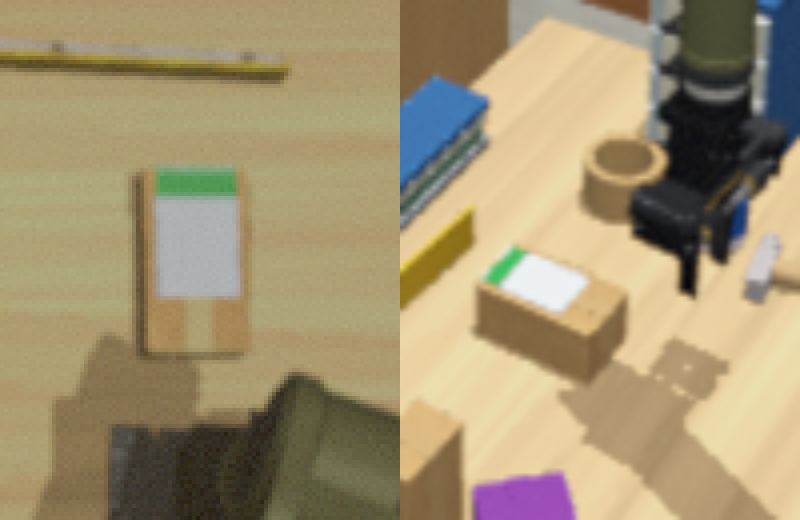

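It lies flat with the label on top and the green end toward the stop. Top view: far end at about row 152, near end at about row 198, columns 306–331. Next I'll measure its pose from the label.

```bash
cat >> h.py <<'E'
def lying(b,z=.055):
    # label (white+green) outline on the upper face
    hsv=cv2.cvtColor(b,cv2.COLOR_BGR2HSV);m=cv2.inRange(hsv,(0,0,110),(179,55,255))|cv2.inRange(hsv,(40,70,60),(85,255,255))
    m[:100]=0;m[230:]=0;m[:,:285]=0;m[:,355:]=0
    cs,_=cv2.findContours(m,0,1);c=max(cs,key=cv2.contourArea);W=cast("top",c[:,0],z)[:,:2]
    (cx,cy),(w,h),a=cv2.minAreaRect((W*1000).astype(np.float32));print('label',cx,cy,w,h,a)
    # long side edges by row
    L=[];Rr=[]
    y0=c[:,0,1].min();y1=c[:,0,1].max()
    for y in range(y0+3,y1-2):
        xs=np.flatnonzero(m[y]);L.append((xs[0],y));Rr.append((xs[-1],y))
    for E in(L,Rr):
        P=cast("top",E,z);f=np.polyfit(P[:,0],P[:,1],1);print('side yaw deg',np.degrees(np.arctan(f[0])),'y',P[:,1].mean())
    print('rows',y0,y1,cast("top",[[c[:,0,0].mean(),y0-.5],[c[:,0,0].mean(),y1+.5]],z)[:,:2])
E
python3 -c "
from h import *
lying(cv2.imread('pics/top2full.png'))
print(cast('top',[[306.5,152],[331.5,152],[331,197.8],[306.5,197.8]],.055))"
```

```text
label 632.8509521484375 -197.07339477539062 68.1192855834961 107.73444366455078 88.86817169189453
side yaw deg -1.5437878803565979 y -0.1656646168966193
side yaw deg -0.30881956291701823 y -0.22990062903238925
rows 151 184 [[ 0.6883 -0.1994]
 [ 0.5774 -0.1951]]
[[ 0.6841 -0.1597  0.055 ]
 [ 0.6826 -0.2408  0.055 ]
 [ 0.5338 -0.2329  0.055 ]
 [ 0.5353 -0.1545  0.055 ]]
```

Lying pose: centre about (0.61, -0.197), yaw about -1.5°, gap to the stop about 88 mm. I'll lower the fingers behind the near end, shifted about 10 mm to the left.

```bash
python3 -m creep '[[[0.6,0,-9,40,0,0,0],[0.6,0,-9,80,0,0,0],[0.6,0,-9,111,0,0,0],[0.6,20,-9,111,0,0,0],[0.6,50,-9,111,0,0,0]]]' && python3 -m creep '[[[0.6,25,0,0,0,0,0],[0.6,40,0,0,0,0,0],[0.6,46,0,0,0,0,0],[0.6,54,0,0,0,0,0],[0.6,62,0,0,0,0,0]]]'
```

```text
time: 4.1
position: [0.4786, -0.1875, 0.0158]
tool_rot: [-3.138, 0.114, 0.005]
ft_force: [0.2, 0.1, 0.6]
grip_width: 0.599
time: 4.6
position: [0.5399, -0.1918, 0.0167]
tool_rot: [-3.139, 0.113, 0.005]
ft_force: [-2.7, 0.8, 0.0]
grip_width: 0.602
```

```bash
python3 -m creep '[[[0.6,10,0,0,0,0,0],[0.6,20,0,0,0,0,0],[0.6,30,0,0,0,0,0],[0.6,40,0,0,0,0,0],[0.6,48,0,0,0,0,0]]]'; python3 -c "
from h import *
b=ctrl.get_image('top')[:,:,::-1].copy();cv2.imwrite('pics/top3full.png',b);lying(b);state()
cv2.imwrite('pics/c3.png',cv2.resize(b[105:235,280:360],None,fx=4.5,fy=4.5,interpolation=0))"
```

```text
time: 5.1
position: [0.5896, -0.196, 0.0175]
tool_rot: [3.14, -0.113, 0.0]
ft_force: [-2.4, -0.4, -0.2]
grip_width: 0.6
label 702.7606811523438 -207.46759033203125 65.06074523925781 99.6470718383789 87.60144805908203
side yaw deg -4.820786127372252 y -0.17594837866328294
side yaw deg -32.46831301733988 y -0.22288254534006044
rows 131 161 [[ 0.7545 -0.2039]
 [ 0.6522 -0.1999]]
t 5.15 pos [ 0.5911 -0.1959  0.0178] 
R [[0.9974105445994625, -0.07188358345850307, 0.00222619652499329], [-0.07188367608158117, -0.9974130215873609, -3.848336415013632e-05], [0.0022232037247594903, -0.00012164347670155238, -0.9999975212809593]] 
F [0.2414 0.347  0.9254] g 0.5951695625654843
```

View pics/c3.png

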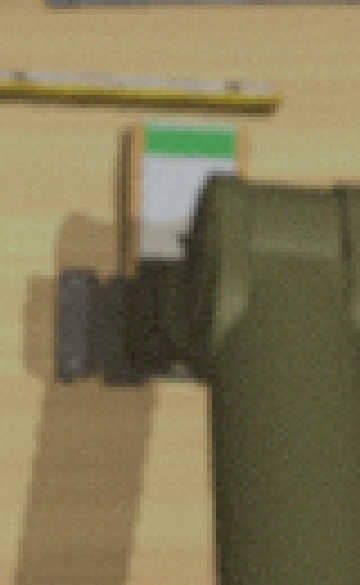

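The left edge reads yaw -4.8°, the far end is parallel to the stop, and the gap is about 20 mm. The rest of the push goes slowly while I watch the force.

```bash
python3 -m creep '[[[0.6,5,0,0,0,0,0],[0.6,10,0,0,0,0,0],[0.6,13,0,0,0,0,0],[0.6,15,0,0,0,0,0],[0.6,17,0,0,0,0,0]]]'; python3 -m creep '[[[0.6,1.5,0,0,0,0,0],[0.6,3,0,0,0,0,0]]]'
```

```text
time: 5.65
position: [0.6051, -0.1973, 0.0178]
tool_rot: [3.139, -0.114, -0.002]
ft_force: [-4.9, 0.5, 3.8]
grip_width: 0.602
time: 5.85
position: [0.6082, -0.1975, 0.0178]
tool_rot: [3.139, -0.114, -0.001]
ft_force: [-5.6, 0.2, 4.2]
grip_width: 0.6
```

```bash
python3 -m creep '[[[0.6,1.5,0,0,0,0,0],[0.6,3,0,0,0,0,0]]]'; python3 -m creep '[[[0.6,1,0,0,0,0,0],[0.6,2,0,0,0,0,0]]]'
```

```text
time: 6.05
position: [0.6112, -0.1978, 0.0178]
tool_rot: [3.139, -0.114, -0.001]
ft_force: [-4.9, -0.2, 3.7]
grip_width: 0.597
time: 6.25
position: [0.6117, -0.1978, 0.0178]
tool_rot: [3.139, -0.114, -0.007]
ft_force: [-11.7, 2.3, 9.1]
grip_width: 0.6
```

```bash
python3 -m creep '[[[0.6,1,0,0,0,0,0],[0.6,2,0,0,0,0,0],[0.6,2,0,0,0,0,0]]]'; python3 -m creep '[[[0.6,-15,0,0,0,0,0],[0.6,-50,0,0,0,0,0],[0.6,-90,0,0,0,0,0],[0.6,-130,0,0,0,0,0],[0.6,-170,0,-40,0,0,0]]]';python3 -m creep '[[[0.6,-20,0,-50,0,0,0],[0.6,-30,0,-100,0,0,0],[0.6,-30,0,-150,0,0,0],[0.6,-30,0,-150,0,0,0]]]'; python3 -c "
from h import *
b=ctrl.get_image('top')[:,:,::-1].copy();cv2.imwrite('pics/top4full.png',b);lying(b);state()
a=ctrl.get_image('side')[130:230,230:330,::-1]
cv2.imwrite('pics/c4.png',np.hstack([cv2.resize(b[110:190,290:350],(450,600),interpolation=0),cv2.resize(a,(350,350))if 0 else cv2.copyMakeBorder(cv2.resize(a,(350,350)),0,250,0,0,0)]))"
```

```text
time: 6.55
position: [0.6117, -0.1978, 0.0178]
tool_rot: [3.139, -0.114, -0.013]
ft_force: [-15.6, 2.9, 13.0]
grip_width: 0.598
time: 7.05
position: [0.4466, -0.1848, 0.0497]
tool_rot: [-3.136, 0.113, 0.008]
ft_force: [0.1, 0.4, 1.7]
grip_width: 0.601
time: 7.45
position: [0.4256, -0.1856, 0.2105]
tool_rot: [3.132, -0.113, 0.023]
ft_force: [0.3, -0.6, 0.0]
grip_width: 0.597
label 726.8297729492188 -166.97784423828125 156.06149291992188 115.81562805175781 85.90660095214844
side yaw deg -7.603838625202935 y -0.17893245975729652
side yaw deg -4.996034048017165 y -0.24330205852043518
rows 121 157 [[ 0.7883 -0.1871]
 [ 0.6656 -0.1825]]
t 7.5 pos [ 0.4244 -0.1852  0.208 ] 
R [[0.9973539247259241, -0.07192850950888306, 0.01055643659699744], [-0.07186337750378892, -0.9973937897968158, -0.006425188595923502], [0.010991078543247327, 0.0056495658749837144, -0.9999236363832392]] 
F [ 0.584  -0.9017  0.639 ] g 0.6013124899211949
```

View pics/c4.png

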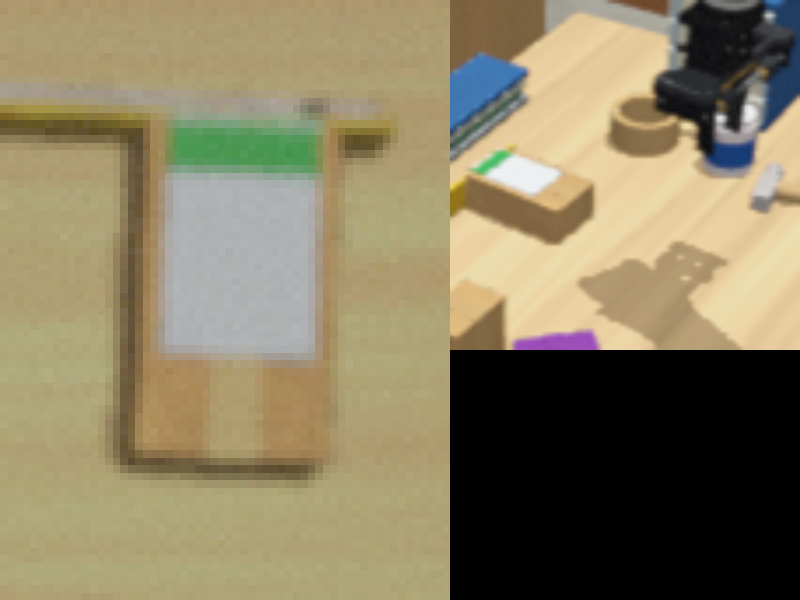

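The carton sits label up against the stop with no visible gap. I'll recheck its yaw without the stop's pixels in the mask, and compare the bystanders with the first picture.

```bash
python3 -c "
from h import *
b=cv2.imread('pics/top4full.png');o=b.copy();b[:126]=(90,140,170);lying(b)
a=cv2.imread('pics/top0.png')
# subpixel edges: white label vs cardboard by saturation
S=cv2.cvtColor(o,cv2.COLOR_BGR2HSV)[:,:,1].astype(float)
L=[];Q=[]
for y in range(135,156):
    r=S[y]
    x=320
    while r[x]<60:x-=1
    L.append((x+(r[x]-60)/(r[x]-r[x+1]),y)); x=320
    while r[x]<60:x+=1
    Q.append((x-(r[x]-60)/(r[x]-r[x-1]),y))
for E in(L,Q):
    P=cast('top',E,.055);print('yaw',np.degrees(np.polyfit(P[:,0],P[:,1],1)[0]))
E=[]
V=cv2.cvtColor(o,cv2.COLOR_BGR2HSV)[:,:,2].astype(float)
for x in range(311,331):
    c=V[165:178,x];i=np.argmin(np.diff(c));E.append((x,165+i+.5))
P=cast('top',E,.055);f=np.polyfit(P[:,1],P[:,0],1);print('near edge yaw',-np.degrees(f[0]),'x',P[:,0].mean(),P[:,1].mean())
d=cv2.absdiff(a,o).max(2)>45
for n,(x0,x1,y0,y1) in dict(bin=(70,145,190,275),plain=(183,225,140,260),bracket=(110,140,140,175),can=(380,415,180,215),roll=(375,413,143,178),hammer=(365,405,215,290),stop=(170,300,112,132)).items(): print(n,d[y0:y1,x0:x1].sum())
"
```

```text
label 718.2808227539062 -209.74649047851562 68.31574249267578 103.87626647949219 87.58595275878906
side yaw deg -6.584273170912701 y -0.17758397060096603
side yaw deg -2.9879287777525616 y -0.24226693242527791
rows 126 157 [[ 0.7711 -0.2125]
 [ 0.6651 -0.2084]]
yaw -4.046895020925972
yaw -3.829123360715426
near edge yaw -4.192858893314126 x 0.6215741355810677 -0.20270942595117444
bin 0
plain 0
bracket 0
can 0
roll 0
hammer 1582
stop 0
```

```bash
python3 -c "
from h import *
a=cv2.imread('pics/side0.png');o=ctrl.get_image('side')[:,:,::-1]
print('hammer diff',(cv2.absdiff(a,np.ascontiguousarray(o)).max(2)>45)[178:196,316:368].sum())
print(ctrl.close_job())"
```

```text
hammer diff 185
the job is handed in; nothing more can be done
None
```

The labelled carton now lies flat with its label on top and its end against the yellow stop. I tipped it by pushing high on the label with both fingers, then pushed it along with them held square to the stop. I never gripped it, backed the arm off, and handed the job in at about 7.6 s.

- **Flush fit:** the carton's yaw measures -3.8° to -4.2°, against -4.1° for the stop. Its end works out at x ≈ 0.771 m, where the stop face is also at 0.771 m. The largest push at the stop was about 16 N forward and 13 N up, as the readings at the end of each move show.
- **Bystanders:** the plain carton, bin, bracket, can, tape roll and stop show no change in the top view.
- **Unclear checks:**
  - The hammer failed the image comparison in both views (1582 changed pixels from the top, 185 from the side). I put this down to the arm and its shadow, because the hammer looked in place in the side pictures and the arm was never lowered near it. I did not confirm it separately.
  - A rougher yaw estimate from the label mask also disagreed, giving -6.6° and -3.0° on the two sides. I relied on the finer edge fit instead.

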